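# Hold the inspection lamp over the chip

## Task

Take the circuit board in its metal carrier from the top of the drawer box and set it level on the narrow raised bar of the board holder, centred and lengthwise along the bar, and let go of it. Then pick up the hand lamp, lift it over the drawer box and finish holding it upright about 1 cm above the board's oblong black chip, centred on the chip with the long side of the lamp's hood along the chip's long side; never let the lamp touch the board, and do not put the lamp down or let go of it. Leave the drawer box, jar, spool and bottle where they are.

Things in the scene. Friction and masses are not known exactly. Their poses are not given: they have to be found in the camera images.
- board: Circuit board on a flat aluminium carrier, loose, about 110 g (varies), together 90 (x) x 56 (y) x 10 (z) mm; origin at the centre of the underside, z up, x lengthwise. Starts flat on top of the drawer box. Can be gripped across its 56 mm width. The oblong black chip is near the +x end; all other components rise at most 2 mm.
- chip (a point): Centre of the top face of the oblong black chip on the board, 25 mm from the board's origin along the board's +x and 14 mm above the carrier's underside. The chip is 14 (x) x 26 (y) x 4 (z) mm, so its long side runs along the board's y (across the board). The axes are those of the board.
- holder: Board holder, fixed: round dark steel foot (90 mm diameter, 10 mm high), thin column, level plain steel bar on top 80 (x) x 24 (y) x 12 (z) mm, whose top is 60 mm above the bench. Origin at the centre of the foot's underside; x along the bar. It stands on one side of the drawer box, the lamp on the other; which side varies.
- holder_top (a point): Centre of the top face of the holder's bar, 60 mm above the bench; x along the bar. The board's underside centre belongs here, the board's x along the bar (either way round).
- lamp: Hand lamp, loose, about 140 g (varies), standing upright on its hood. Black oblong hood 34 (x) x 54 (y) x 26 (z) mm, flat window underneath; above it a square aluminium handle 24 x 24 mm, sides parallel to the hood's, up to 100 mm above the underside. Origin at the centre of the hood's underside, z up. Grip the handle from above across either pair of sides.
- organiser: Low grey drawer box, loose but heavy (2 kg), 340 (x) x 100 (y) x 80 (z) mm, between lamp and holder and roughly pointing away from the robot. Origin at the centre of its underside. The obstacle to lift the lamp over; not to be moved.
- jar: Small jar, 36 mm diameter, 45 mm high, standing on the far end of the drawer box (its top 125 mm above the bench). Bystander. Origin at the centre of its underside.
- spool: Grey spool, 60 mm diameter, 40 mm high, standing on the bench beyond the work. Bystander. Origin at the centre of its underside.
- bottle: Bottle, 48 mm diameter, 110 mm high, standing on the bench beyond the work. Bystander. Origin at the centre of its underside.

How it is judged:
By the outcome, as a careful person would: the job done as asked, in the order asked, and still so for the second after the job is handed in, while the arm keeps its last pose, push and grip.
It also fails if it takes over 66 s, if anything falls off the work surface, if the arm or the gripper's body presses on something with over 40 N, if the wrist force passes 120 N, or if a joint passes its speed limit or range.

## Robot

A 6-joint arm with a two-finger parallel gripper is mounted at the origin on the work surface. World frame = base frame: x ahead of the robot, y to its left, z up, the work surface at z = 0. Lengths are in m, angles in degrees, forces in N, time in s.
With the tool pointing down it reaches from about 0.375 to 0.925 m from the base axis. Payload 5.7 kg.
Tool frame: the origin (TCP) lies on the centre line of the jaws, within the pads' length; the fingertips stand 17 mm ahead of it and the grasp point (between the pads) lies 2 mm behind it (bot.finger_overhang is the distance from the TCP to the fingertips, in m); z points along the fingers, y is the line along which they close (so a half turn about z gives the same grasp; the last joint's range is limited). The gripper opens to 88 mm and grips with 3 to 60 N. Pads are 20 mm wide; open, the fingers measure 115 mm over their backs; the gripper's body (75 mm by 178 mm) begins 61 mm behind the grasp point.
Start: joints at [60.728, 20.558, 86.54, -0, 72.909, -6.595], TCP at [0.231, 0.554, 0.24] pointing down, gripper open.
Joint ranges: [-170.27, 170.27], [-57.76, 135], [12.27, 136.19], [-55.21, 235.2], [11.17, 155.16], [-170.74, 170.74]. Speed limits (degrees/s): [136.94, 136.94, 180, 180, 180, 180].

## Interface

Orientations are given as a 3x3 rotation matrix whose columns are the frame's x, y, z axes.
In Python, from plant import bot, camera, calibration, workorder gives the robot as it stands.
- The arm moves only by the tool drive_tool, never from a script. Its argument "plan" is a list of rows, each a list of 3 entries, a list of its own where there are three numbers: the shift along the tool's x, y, z as a fraction of full scale, then the turn, a rotation vector about the tool's x, y, z as a fraction of full scale, then the opening, from 0 (shut) to 1 (fully open). A call has 1 to 12 rows; each row shifts and turns the commanded pose from where the row before left it, along the tool's axes as they then stand; what a row does not reach is not made up. Full scale, the value 1, is 0.02 m for a shift and 360 degrees for a turn. A row lasts 1/8 s, in which the tool goes at most 62.5 mm and 10.7 degrees, less where a joint would pass 70% of its speed; a pose out of reach is approached as far as the arm can. A call with a number of a shift or a turn outside -1 to 1 is refused whole. A call with a gripper value outside its range is refused whole. The fingers move at their own pace and stop on an object; "grip_force" is the grip in N (left out, the last holds). Time passes only in rows, so rows that do not move let the fingers close. It gives the time, the measured TCP pose, the force, the opening and the grip force at its end, in the units of the state.
- bot.sense(): the state, without advancing time (a new reading comes with each control period).
- camera(name): name is "side" or "top" or "wrist"; returns (picture, depth): 420x560x3 uint8, blue, green, red; 420x560 float32, m along the optical axis (not along the pixel's ray), 0 where there is no reading.
- calibration(name): a dict with "camera_matrix" (3x3 intrinsics, pixels), "distortion" ([k1, k2, p1, p2, k3] as OpenCV has them; the pictures are not rectified), "rvec" (rotation vector, rad) and "tvec" (3), from world to camera coordinates, as OpenCV has them; the wrist camera has in their place "tool_from_camera" (4x4, takes a point from camera to tool coordinates, whose origin is the TCP and whose axes are the flange's). Camera axes: x right, y down, z forward; pixel columns grow to the right and rows downward; lengths in m; the calibration is good to about 2 mm. A picture is of the moment at which its call begins: read the wrist's pose just before it. calibration takes no time and is no camera call.
- workorder.sign_off(): hands the job in; it is judged then, once.
The state is a dict: "time": time; "joints": joint angles; "qvel": joint speeds; "effort": joint torques, N m; "position": TCP position; "tool_rot": TCP orientation; "force": force on the tool from outside, world axes, zero at the start; "ft_torque": the same for the moment, N m; "opening": finger opening in m; "grasp_force": force on a finger pad.
Only numpy, scipy, OpenCV 4.12 (cv2) and the standard library are available. Lean on these libraries where they do the work, as an engineer would, in place of code of your own. Each camera call takes 0.05 s, during which the arm holds its last target. There are 200 camera calls.

## Working session

There is one attempt and no reset: what is moved stays moved. The work goes in short steps, Python scripts to look and compute and a tool call to move; the robot and the scene stay as the last step left them, time stands still between calls to the robot, and variables do not carry over. Pictures are saved under pics/ and viewed, at most 10 in all, crops included, and the job is handed in when it is done.

Besides the shell and the picture viewer there is one more tool, called after ">>>" by a JSON object that holds its "name" and its "arguments", one argument or row to a line. drive_tool: Moves the arm, as the interface text tells. Shift numbers are shares of 0.02 m and turn numbers shares of 360 degrees, none past 1 either way. Its arguments: {"type":"object","properties":{"plan":{"type":"array","items":{"type":"array"}},"grip_force":{"type":"number"}},"required":["plan"]}

```bash
ls; mkdir -p pics
cat > h.py <<'E'
import numpy as np, cv2
from plant import bot, camera, calibration, workorder
def cloud(name):
    s=bot.sense(); im,d=camera(name); c=calibration(name)
    K=np.array(c["camera_matrix"]); D=np.array(c["distortion"])
    v,u=np.mgrid[0:420,0:560]
    p=cv2.undistortPoints(np.stack([u,v],-1).reshape(-1,1,2).astype(float),K,D).reshape(420,560,2)
    P=np.dstack([p*d[...,None],d])
    if name=="wrist":
        T=np.array(c["tool_from_camera"]); P=P@T[:3,:3].T+T[:3,3]
        P=P@np.array(s["tool_rot"]).T+np.array(s["position"])
    else:
        R=cv2.Rodrigues(np.array(c["rvec"],float))[0]; P=(P-np.array(c["tvec"]).ravel())@R
    P[d==0]=np.nan
    return im,P
E
python3 - <<'E'
from h import *
s=bot.sense(); print(s)
for n in("top","side"):
    im,P=cloud(n); cv2.imwrite(f"pics/{n}0.png",im); np.save(n+"0.npy",P)
E
```

```text
pics
{'time': 0.0, 'joints': array([ 6.07290825e+01,  2.05979693e+01,  8.65980131e+01, -8.30442836e-05,
        7.29090641e+01, -6.59456930e+00]), 'qvel': array([ 0.05880775, -0.02134524,  0.06030941, -0.00704681,  0.04258018,
        0.07357242]), 'effort': array([-1.29174197e-03, -5.15370119e+01, -2.70729572e+01,  6.73246267e-02,
        3.50267615e-02, -1.35130931e-04]), 'position': array([0.23099729, 0.55303847, 0.23881569]), 'tool_rot': array([[-9.22697384e-01,  3.85523975e-01, -8.95216692e-04],
       [ 3.85524958e-01,  9.22696021e-01, -1.59998988e-03],
       [ 2.09178422e-04, -1.82143485e-03, -9.99998319e-01]]), 'force': array([0.68990843, 0.29080372, 0.00707583]), 'ft_torque': array([-0.04102125,  0.03905952,  0.06142719]), 'grasp_force': 0.0, 'opening': 0.08815287599009135}
```

View pics/top0.png

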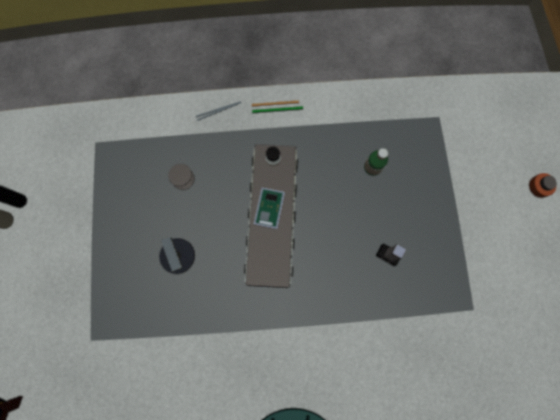

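View pics/side0.png

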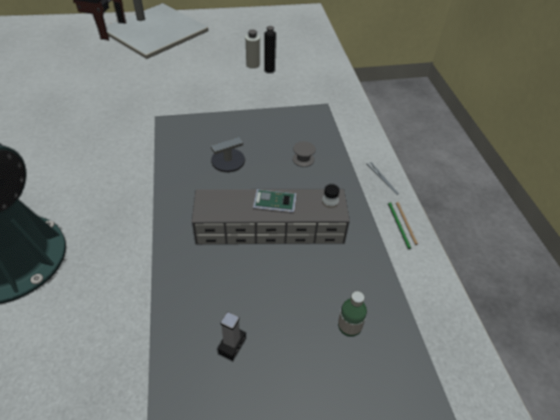

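The top view shows the holder on the left (172,255), the board at (270,208) with its chip at the far end (271,197), and the lamp on the right (391,252). The jar is at (273,154). The side view agrees: the chip is at (287,200), toward the jar.

Run:
```python
from h import *
P=np.load("top0.npy"); Q=np.load("side0.npy")
for n,(u,v) in dict(holder=(172,255),board=(270,208),chip=(271,197),jar=(273,154),lamptop=(399,250),hood=(388,254),box1=(268,280),bench=(330,250),spool=(180,176)).items(): print(n,P[v,u].round(4))
for n,(u,v) in dict(holder=(227,145),board=(275,201),chip=(287,200),lamptop=(231,320),bench=(200,280)).items(): print('s',n,Q[v,u].round(4))
def rect(A,c,r,z0,z1,n):
    A=A.reshape(-1,3); m=(np.hypot(A[:,0]-c[0],A[:,1]-c[1])<r)&(A[:,2]>z0)&(A[:,2]<z1)
    if m.sum()>5: print(n,m.sum(),cv2.minAreaRect(A[m,:2].astype(np.float32)*1000),A[m].mean(0).round(4))
for A,t in((P,'top'),(Q,'side')):
    rect(A,P[255,172],.08,.05,.07,t+' bar'); rect(A,P[208,270],.09,.086,.11,t+' board'); rect(A,P[250,399],.06,.09,.11,t+' lamp'); rect(A,P[254,388],.06,.015,.03,t+' hood'); rect(A,P[208,270],.3,.07,.086,t+' box')
```

```text
holder [0.4889 0.2466 0.0592]
board [0.5771 0.0073 0.0908]
chip [0.601  0.003  0.0996]
jar [ 0.6953 -0.009   0.1272]
lamptop [ 0.4553 -0.2758  0.1011]
hood [ 0.4515 -0.2612  0.0608]
box1 [0.4136 0.0239 0.0835]
bench [ 0.4779 -0.1337  0.0022]
spool [0.6881 0.2279 0.0415]
s holder [0.4953 0.2457 0.0608]
s board [0.5808 0.0073 0.0892]
s chip [0.6063 0.0007 0.0956]
s lamptop [ 0.4573 -0.2755  0.0997]
s bench [ 0.4024 -0.1157 -0.    ]
top bar 348 ((492.2764892578125, 249.36595153808594), (80.8636245727539, 22.771730422973633), 18.922138214111328) [0.4916 0.2485 0.0599]
top board 909 ((579.4254150390625, 8.969318389892578), (56.153839111328125, 90.29422760009766), 73.94889831542969) [0.5782 0.0089 0.091 ]
top lamp 126 ((453.0262451171875, -274.4383850097656), (23.833452224731445, 25.472190856933594), 56.43783950805664) [ 0.4525 -0.2744  0.0997]
top hood 173 ((452.7878112792969, -274.92919921875), (54.252079010009766, 33.570369720458984), 52.60519790649414) [ 0.453  -0.2668  0.0256]
top box 5203 ((553.940673828125, -111.63714599609375), (338.78369140625, 340.7790832519531), 82.63578033447266) [ 0.5537 -0.002   0.0804]
side bar 286 ((494.94439697265625, 250.1787567138672), (79.75894927978516, 28.202058792114258), 19.66286849975586) [0.4948 0.2469 0.0596]
side board 786 ((574.1417846679688, 0.7093887329101562), (81.845458984375, 97.16712951660156), 73.96443939208984) [0.5802 0.0075 0.0916]
side lamp 215 ((455.10626220703125, -275.1878356933594), (24.850645065307617, 25.823883056640625), 51.160377502441406) [ 0.4551 -0.2773  0.0993]
side hood 335 ((454.287841796875, -275.3525695800781), (54.825008392333984, 36.337276458740234), 54.784236907958984) [ 0.453  -0.2859  0.0254]
side box 4614 ((555.0416259765625, -112.38706970214844), (340.65667724609375, 339.4526062011719), 82.59455871582031) [ 0.5597 -0.01    0.0807]
```

```bash
cat >> h.py <<'E'
def go(pos,yaw):
    """turn first (share about tool z), then shift (shares in turned tool axes); levels the tool too"""
    s=bot.sense(); R=np.array(s["tool_rot"]); a=np.radians(yaw)
    y=np.array([np.cos(a),np.sin(a),0]); z=np.array([0,0,-1.]); G=np.column_stack([np.cross(y,z),y,z])
    r=cv2.Rodrigues(R.T@G)[0].ravel()
    sh=G.T@(np.array(pos)-np.array(s["position"]))
    print("turn",(r/(2*np.pi)).round(4),"deg",np.degrees(r).round(1),"shift",(sh/.02).round(2))
E
python3 - <<'E'
from h import *
print(calibration("wrist"))
go((.493,.2495,.24),67.3); go((.579,.009,.24),74)
E
```

```text
{'camera_matrix': array([[298.91256889,   0.        , 280.21996525],
       [  0.        , 298.91256889, 208.91447718],
       [  0.        ,   0.        ,   1.        ]]), 'distortion': array([-0.03164155,  0.        ,  0.        ,  0.        ,  0.        ]), 'tool_from_camera': array([[ 4.08204022e-04, -9.61568101e-01, -2.74566240e-01,
         7.53564676e-02],
       [ 9.99999634e-01,  5.98871186e-04, -6.10605137e-04,
        -6.47526326e-04],
       [ 7.51568232e-04, -2.74565890e-01,  9.61567994e-01,
        -1.45011116e-01],
       [ 0.00000000e+00,  0.00000000e+00,  0.00000000e+00,
         1.00000000e+00]])}
turn [-0.0003 -0.      0.0001] deg [-0.1 -0.   0. ] shift [-17.94  -8.95  -0.05]
turn [-0.0003 -0.     -0.0185] deg [-0.1 -0.  -6.7] shift [-24.22 -21.36  -0.05]
```

>>> {"name": "drive_tool", "arguments": {
  "plan": [
    [[-1,-0.5,0],[0,0,0],1],
    [[-1,-0.5,0],[0,0,0],1],
    [[-1,-0.5,0],[0,0,0],1],
    [[-1,-0.5,0],[0,0,0],1],
    [[-1,-0.5,0],[0,0,0],1],
    [[-1,-0.5,0],[0,0,0],1],
    [[-1,-0.5,0],[0,0,0],1],
    [[-1,-0.5,0],[0,0,0],1],
    [[-1,-0.5,0],[0,0,0],1],
    [[-1,-0.5,0],[0,0,0],1],
    [[-1,-0.5,0],[0,0,0],1],
    [[-1,-0.5,0],[0,0,0],1]
  ]
}}

```text
time: 1.6
position: [0.4074, 0.3481, 0.2397]
tool_rot: [[-0.922, 0.387, 0.0], [0.387, 0.922, -0.0], [-0.0, -0.0, -1.0]]
force: [-0.1, -1.0, 0.7]
opening: 0.0873
grasp_force: 0.0
```

>>> {"name": "drive_tool", "arguments": {
  "plan": [
    [[-1,-0.5,0],[0,0,0],1],
    [[-1,-0.5,0],[0,0,0],1],
    [[-1,-0.5,0],[0,0,0],1],
    [[-1,-0.5,0],[0,0,0],1],
    [[-1,-0.5,0],[0,0,0],1],
    [[-1,-0.5,0],[0,0,0],1],
    [[0,0,0],[0,0,0],1],
    [[0,0,0],[0,0,0],1],
    [[0,0,0],[0,0,0],1]
  ]
}}

```text
time: 2.72
position: [0.4935, 0.249, 0.2397]
tool_rot: [[-0.923, 0.385, -0.0], [0.385, 0.923, 0.0], [0.0, -0.0, -1.0]]
force: [0.5, -0.3, 0.8]
opening: 0.0878
grasp_force: 0.0
```

Run:
```python
from h import *
im,P=cloud("wrist"); cv2.imwrite("pics/w1.png",im)
A=P.reshape(-1,3); m=(np.hypot(A[:,0]-.493,A[:,1]-.2495)<.07)&(A[:,2]>.053)&(A[:,2]<.068)
print(m.sum(),cv2.minAreaRect(A[m,:2].astype(np.float32)*1000),A[m].mean(0))
s=bot.sense(); print(s["time"],s["position"],s["qvel"].round(2)); go((.579,.009,.22),74)
```

```text
1548 ((492.94158935546875, 250.80706787109375), (79.95652770996094, 24.247163772583008), 19.228975296020508) [0.49161227 0.25085458 0.05968979]
2.775 [0.49349242 0.24908587 0.2396531 ] [ 0.25 -0.01 -0.21 -0.04  0.   -0.08]
turn [-0.     -0.     -0.0184] deg [-0.  -0.  -6.6] shift [ -7.42 -10.36   0.98]
```

View pics/w1.png

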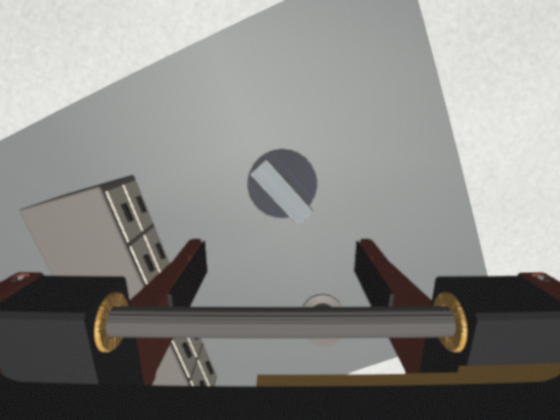

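The wrist view shows the whole bar at (282,191) on its foot. That puts its centre at about (0.493, 0.2505) with a yaw of 19.2°. Next I go to the board.

>>> {"name": "drive_tool", "arguments": {
  "plan": [
    [[0,0,0],[0,0,-0.0184],1],
    [[-0.74,-1,0.1],[0,0,0],1],
    [[-0.74,-1,0.1],[0,0,0],1],
    [[-0.74,-1,0.1],[0,0,0],1],
    [[-0.74,-1,0.1],[0,0,0],1],
    [[-0.74,-1,0.1],[0,0,0],1],
    [[-0.74,-1,0.1],[0,0,0],1],
    [[-0.74,-1,0.1],[0,0,0],1],
    [[-0.74,-1,0.1],[0,0,0],1],
    [[-0.74,-1,0.1],[0,0,0],1],
    [[-0.74,-1,0.1],[0,0,0],1],
    [[0,-0.36,0],[0,0,0],1]
  ]
}}

```text
time: 4.28
position: [0.5793, 0.0081, 0.2195]
tool_rot: [[-0.961, 0.277, -0.0], [0.277, 0.961, -0.0], [0.0, -0.0, -1.0]]
force: [0.7, 0.2, -0.5]
opening: 0.0877
grasp_force: 0.0
```

>>> {"name": "drive_tool", "arguments": {
  "plan": [
    [[0,0,0],[0,0,0],1],
    [[0,0,0],[0,0,0],1],
    [[0,0,0],[0,0,0],1]
  ]
}}

```text
time: 4.65
position: [0.5788, 0.0095, 0.2198]
tool_rot: [[-0.961, 0.276, 0.0], [0.276, 0.961, 0.0], [0.0, 0.0, -1.0]]
force: [-0.1, 0.1, -0.4]
opening: 0.0879
grasp_force: 0.0
```

Run:
```python
from h import *
im,P=cloud("wrist"); cv2.imwrite("pics/w2.png",im)
A=P.reshape(-1,3); m=(np.hypot(A[:,0]-.579,A[:,1]-.009)<.06)&(A[:,2]>.086)&(A[:,2]<.1)
r=cv2.minAreaRect(A[m,:2].astype(np.float32)*1000); print(m.sum(),r,A[m].mean(0))
c=(np.hypot(A[:,0]-.603,A[:,1]-.002)<.025)&(A[:,2]>.0925)
print("chip",c.sum(),cv2.minAreaRect(A[c,:2].astype(np.float32)*1000),A[c].mean(0))
s=bot.sense(); print(s["time"],s["position"]); go((*np.array(r[0])/1000,.0995),74)
```

```text
5264 ((579.0094604492188, 10.773170471191406), (56.07640075683594, 90.0946044921875), 73.80989837646484) [0.57639598 0.01150783 0.0899469 ]
chip 371 ((601.7413330078125, 3.9699172973632812), (25.284900665283203, 16.33247947692871), 73.39840698242188) [0.60266927 0.00358103 0.09382691]
4.7 [0.57886005 0.00936326 0.21977629]
turn [ 0.  0. -0.] deg [ 0.  0. -0.] shift [0.01 0.07 6.01]
```

View pics/w2.png

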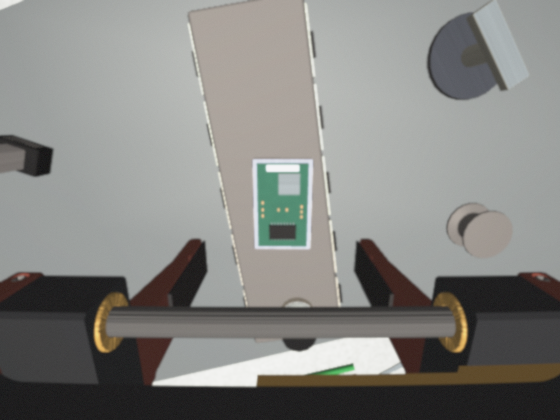

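The board is centred between the jaws at (282,205), with its chip toward the jar at (282,232). I'll descend and grip it.

>>> {"name": "drive_tool", "arguments": {
  "plan": [
    [[0,0.03,1],[0,0,0],1],
    [[0,0,1],[0,0,0],1],
    [[0,0,1],[0,0,0],1],
    [[0,0,1],[0,0,0],1],
    [[0,0,0.8],[0,0,0],1],
    [[0,0,0.6],[0,0,0],1],
    [[0,0,0.4],[0,0,0],1],
    [[0,0,0.2],[0,0,0],1],
    [[0,0,0],[0,0,0],1],
    [[0,0,0],[0,0,0],1]
  ],
  "grip_force": 20
}}

```text
time: 5.95
position: [0.5796, 0.0092, 0.1001]
tool_rot: [[-0.961, 0.277, 0.001], [0.277, 0.961, -0.0], [-0.001, 0.0, -1.0]]
force: [-0.1, 0.6, 0.6]
opening: 0.0876
grasp_force: 0.0
```

>>> {"name": "drive_tool", "arguments": {
  "plan": [
    [[0,0,0],[0,0,0],0.5],
    [[0,0,0],[0,0,0],0.5],
    [[0,0,0],[0,0,0],0.5],
    [[0,0,0],[0,0,0],0.5],
    [[0,0,0],[0,0,0],0.5],
    [[0,0,0],[0,0,0],0.5]
  ]
}}

```text
time: 6.7
position: [0.5792, 0.0093, 0.0997]
tool_rot: [[-0.961, 0.277, 0.0], [0.277, 0.961, -0.0], [-0.0, -0.0, -1.0]]
force: [-0.1, 0.5, 1.5]
opening: 0.0556
grasp_force: 20.0
```

>>> {"name": "drive_tool", "arguments": {
  "plan": [
    [[0,0,-0.3],[0,0,0],0.5],
    [[0,0,-0.6],[0,0,0],0.5],
    [[0,0,-0.8],[0,0,0],0.5],
    [[0,0,-0.8],[0,0,0],0.5],
    [[0,0,-0.5],[0,0,0],0.5],
    [[0,0,0],[0,0,-0.0245],0.5],
    [[0,0,0],[0,0,-0.0245],0.5],
    [[0,0,0],[0,0,-0.0245],0.5],
    [[0,0,0],[0,0,-0.0242],0.5],
    [[0,0,0],[0,0,0],0.5],
    [[0,0,0],[0,0,0],0.5]
  ]
}}

```text
time: 8.07
position: [0.5792, 0.0093, 0.1599]
tool_rot: [[-0.946, -0.325, 0.0], [-0.325, 0.946, -0.0], [-0.0, -0.0, -1.0]]
force: [0.7, -0.3, -1.0]
opening: 0.0558
grasp_force: 20.0
```

Run:
```python
from h import *
s=bot.sense(); print(s["time"],s["position"],s["opening"]); go((.493,.2502,.16),109.2)
```

```text
8.075 [0.57918665 0.00925726 0.15987018] 0.05578016304374272
turn [-0.      0.     -0.0007] deg [-0.   0.  -0.2] shift [ 1.100e-01  1.279e+01 -1.000e-02]
```

>>> {"name": "drive_tool", "arguments": {
  "plan": [
    [[0,0.6,0],[0,0,-0.0007],0.5],
    [[0.01,0.9,0],[0,0,0],0.5],
    [[0.01,0.9,0],[0,0,0],0.5],
    [[0.01,0.9,0],[0,0,0],0.5],
    [[0.01,0.9,0],[0,0,0],0.5],
    [[0.01,0.9,0],[0,0,0],0.5],
    [[0.01,0.9,0],[0,0,0],0.5],
    [[0.01,0.9,0],[0,0,0],0.5],
    [[0.01,0.9,0],[0,0,0],0.5],
    [[0.01,0.9,0],[0,0,0],0.5],
    [[0.01,0.9,0],[0,0,0],0.5],
    [[0.01,0.9,0],[0,0,0],0.5]
  ]
}}

```text
time: 9.57
position: [0.5071, 0.2077, 0.1596]
tool_rot: [[-0.943, -0.332, -0.0], [-0.332, 0.943, -0.0], [0.0, -0.0, -1.0]]
force: [-0.8, -0.0, -0.8]
opening: 0.0558
grasp_force: 20.0
```

>>> {"name": "drive_tool", "arguments": {
  "plan": [
    [[0.01,0.9,0],[0,0,0],0.5],
    [[0,0.9,0],[0,0,0],0.5],
    [[0,0.5,0],[0,0,0],0.5],
    [[0,0,0.5],[0,0,0],0.5],
    [[0,0,0.8],[0,0,0],0.5],
    [[0,0,0.8],[0,0,0],0.5],
    [[0,0,0.6],[0,0,0],0.5],
    [[0,0,0.4],[0,0,0],0.5],
    [[0,0,0],[0,0,0],0.5],
    [[0,0,0],[0,0,0],0.5],
    [[0,0,0],[0,0,0],0.5]
  ]
}}

```text
time: 10.95
position: [0.4925, 0.2501, 0.0982]
tool_rot: [[-0.943, -0.332, 0.001], [-0.332, 0.943, 0.0], [-0.001, -0.0, -1.0]]
force: [-0.3, 0.2, -1.5]
opening: 0.0558
grasp_force: 20.0
```

Run:
```python
from h import *
s=bot.sense(); print(s["time"],s["position"],s["opening"],s["force"]); go((.493,.2502,.0795),109.2)
im,P=cloud("wrist"); cv2.imwrite("pics/w3.png",im)
A=P.reshape(-1,3)
for z0,z1 in((.098-.006,.11),(.05,.068),(.086,.096)):
    m=(np.hypot(A[:,0]-.493,A[:,1]-.25)<.07)&(A[:,2]>z0)&(A[:,2]<z1)
    print(z0,m.sum(),cv2.minAreaRect(A[m,:2].astype(np.float32)*1000) if m.sum()>5 else '')
```

```text
10.95 [0.49251066 0.25013113 0.0981928 ] 0.05579907868002278 [-0.31271569  0.24688033 -1.53526081]
turn [-0.      0.0002  0.0005] deg [-0.   0.1  0.2] shift [-0.02 -0.    0.93]
0.092 1471 ((486.85003662109375, 247.33169555664062), (63.58305358886719, 61.68364334106445), 63.398006439208984)
0.05 0 
0.086 11888 ((484.9273986816406, 247.2911376953125), (76.30319213867188, 73.64787292480469), 19.553482055664062)
```

View pics/w3.png

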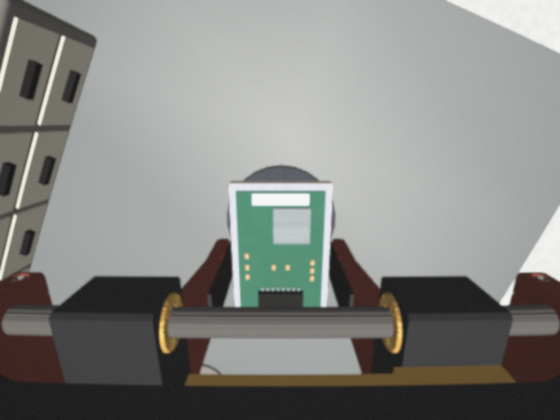

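The board is level in the grip, with its near edge at row 183, and centred above the foot. Now I lower it.

>>> {"name": "drive_tool", "arguments": {
  "plan": [
    [[-0.02,0,0.3],[0,0,0],0.5],
    [[0,0,0.3],[0,0,0],0.5],
    [[0,0,0.15],[0,0,0],0.5],
    [[0,0,0.1],[0,0,0],0.5],
    [[0,0,0.04],[0,0,0],0.5],
    [[0,0,0],[0,0,0],0.5],
    [[0,0,0],[0,0,0],0.5]
  ]
}}

```text
time: 11.88
position: [0.4925, 0.2501, 0.0799]
tool_rot: [[-0.943, -0.332, 0.0], [-0.332, 0.943, -0.0], [-0.0, -0.0, -1.0]]
force: [0.2, -0.1, -0.2]
opening: 0.0558
grasp_force: 20.0
```

>>> {"name": "drive_tool", "arguments": {
  "plan": [
    [[-0.02,0,0.02],[0,0,0],0.5],
    [[0,0,0.02],[0,0,0],0.5],
    [[0,0,0],[0,0,0],0.5],
    [[0,0,0],[0,0,0],0.5]
  ]
}}

```text
time: 12.38
position: [0.4927, 0.2502, 0.0797]
tool_rot: [[-0.943, -0.332, 0.0], [-0.332, 0.943, -0.0], [0.0, -0.0, -1.0]]
force: [-1.9, -1.1, 6.6]
opening: 0.0558
grasp_force: 20.0
```

Contact is made (6.6 N). I release, then rise and check the placement.

>>> {"name": "drive_tool", "arguments": {
  "plan": [
    [[0,0,0],[0,0,0],0.75],
    [[0,0,0],[0,0,0],1],
    [[0,0,0],[0,0,0],1],
    [[0,0,0],[0,0,0],1],
    [[0,0,-0.4],[0,0,0],1],
    [[0,0,-0.8],[0,0,0],1],
    [[0,0,-1],[0,0,0],1],
    [[0,0,-1],[0,0,0],1],
    [[0,0,-1],[0,0,0],1],
    [[0,0,-1],[0,0,0],1],
    [[0,0,-1],[0,0,0],1],
    [[0,0,-0.5],[0,0,0],1]
  ]
}}

```text
time: 13.88
position: [0.4935, 0.2505, 0.2153]
tool_rot: [[-0.943, -0.332, 0.003], [-0.332, 0.943, 0.001], [-0.003, -0.0, -1.0]]
force: [0.3, -0.9, -0.3]
opening: 0.088
grasp_force: 0.0
```

>>> {"name": "drive_tool", "arguments": {
  "plan": [
    [[0,0,0],[0,0,0],1],
    [[0,0,0],[0,0,0],1],
    [[0,0,0],[0,0,0],1]
  ]
}}

```text
time: 14.25
position: [0.4923, 0.25, 0.2122]
tool_rot: [[-0.943, -0.332, -0.002], [-0.332, 0.943, -0.001], [0.002, -0.0, -1.0]]
force: [0.0, -0.8, -0.3]
opening: 0.0881
grasp_force: 0.0
```

Run:
```python
from h import *
s=bot.sense(); print(s["time"],s["position"])
im,P=cloud("wrist"); cv2.imwrite("pics/w4.png",im)
T=cloud("top")[1]
for A,n in((P,'w'),(T,'t')):
    A=A.reshape(-1,3); m=(np.hypot(A[:,0]-.493,A[:,1]-.25)<.06)&(A[:,2]>.064)&(A[:,2]<.08)
    B=A[m]; r=cv2.minAreaRect(B[:,:2].astype(np.float32)*1000); q=(B[:,2]<.0725); X=np.c_[B[q,:2],np.ones(q.sum())]
    print(n,m.sum(),r,"slope",np.linalg.lstsq(X,B[q,2],rcond=None)[0],B[q].mean(0))
    c=(np.hypot(A[:,0]-.5165,A[:,1]-.2585)<.025)&(A[:,2]>.0727)&(A[:,2]<.08); print("chip",c.sum(),A[c].mean(0),cv2.minAreaRect(A[c,:2].astype(np.float32)*1000) if c.sum()>5 else'')
go((.454,-.275,.24),53.8)
```

```text
14.25 [0.49228572 0.25003471 0.21222723]
w 4848 ((491.6416320800781, 249.56834411621094), (89.43573760986328, 55.98959732055664), 19.461511611938477) slope [-0.00554949  0.00129912  0.07197282] [0.48762638 0.24805853 0.069589  ]
chip 349 [0.51530815 0.25774047 0.07388843] ((516.81640625, 253.90650939941406), (15.960604667663574, 34.47075653076172), 23.827682495117188)
t 651 ((486.8332824707031, 247.37335205078125), (82.39447784423828, 55.54059600830078), 19.174753189086914) slope [0.00353089 0.00499047 0.06678074] [0.47886912 0.24430648 0.06969078]
chip 15 [0.5031043  0.25833614 0.07371409] ((503.4560241699219, 256.1812744140625), (36.59218978881836, 22.243839263916016), 70.26079559326172)
turn [-1.000e-04 -2.000e-04  1.544e-01] deg [-0.  -0.1 55.6] shift [-13.95 -22.32  -1.38]
```

View pics/w4.png

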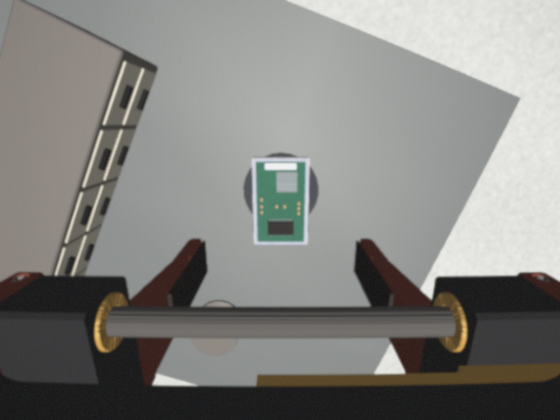

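The board is level and sits centred on the bar: its centre is at (281,201) in the image, and the chip at (281,228) is away from the camera side. I move on to the lamp.

>>> {"name": "drive_tool", "arguments": {
  "plan": [
    [[0,0,-0.4],[0,0,0.0257],1],
    [[0,0,-0.4],[0,0,0.0257],1],
    [[0,0,-0.4],[0,0,0.0257],1],
    [[0,0,-0.2],[0,0,0.0257],1],
    [[0,0,0],[0,0,0.0257],1],
    [[0,0,0],[0,0,0.0257],1],
    [[-0.62,-1,0],[0,0,0],1],
    [[-0.62,-1,0],[0,0,0],1],
    [[-0.62,-1,0],[0,0,0],1],
    [[-0.62,-1,0],[0,0,0],1],
    [[-0.62,-1,0],[0,0,0],1],
    [[-0.62,-1,0],[0,0,0],1]
  ]
}}

```text
time: 15.85
position: [0.4819, 0.1087, 0.2407]
tool_rot: [[-0.808, 0.59, -0.001], [0.59, 0.808, -0.0], [0.0, -0.0, -1.0]]
force: [-0.3, 0.3, -0.2]
opening: 0.0875
grasp_force: 0.0
```

>>> {"name": "drive_tool", "arguments": {
  "plan": [
    [[-0.62,-1,0],[0,0,0],1],
    [[-0.62,-1,0],[0,0,0],1],
    [[-0.62,-1,0],[0,0,0],1],
    [[-0.62,-1,0],[0,0,0],1],
    [[-0.62,-1,0],[0,0,0],1],
    [[-0.62,-1,0],[0,0,0],1],
    [[-0.62,-1,0],[0,0,0],1],
    [[-0.62,-1,0],[0,0,0],1],
    [[-0.62,-1,0],[0,0,0],1],
    [[-0.62,-1,0],[0,0,0],1],
    [[0,0,0],[0,0,0],1],
    [[0,0,0],[0,0,0],1]
  ]
}}

```text
time: 17.35
position: [0.4641, -0.1246, 0.2408]
tool_rot: [[-0.807, 0.59, -0.001], [0.59, 0.807, 0.001], [0.001, 0.0, -1.0]]
force: [0.3, 0.7, 0.1]
opening: 0.0879
grasp_force: 0.0
```

Run:
```python
from h import *
s=bot.sense(); print(s["time"],s["position"])
go((.454,-.275,.24),53.8)
for n in("top","side"):
    im,P=cloud(n); A=P.reshape(-1,3)
    m=(np.hypot(A[:,0]-.493,A[:,1]-.25)<.065)&(A[:,2]>.064)&(A[:,2]<.08)
    B=A[m]; q=(B[:,2]<.0725); X=np.c_[B[q,:2],np.ones(q.sum())]
    print(n,m.sum(),cv2.minAreaRect(B[:,:2].astype(np.float32)*1000),"slope",np.linalg.lstsq(X,B[q,2],rcond=None)[0])
```

```text
17.35 [ 0.46409378 -0.12460057  0.24080407]
turn [ 0.     -0.0001  0.0001] deg [ 0.  -0.1  0. ] shift [-4.03 -6.37  0.04]
top 911 ((491.4627685546875, 248.96200561523438), (91.79801177978516, 56.28350830078125), 19.904836654663086) slope [-0.00071512  0.00752385  0.06830545]
side 0 ((0.0, 0.0), (0.0, 0.0), 0.0) slope [0. 0. 0.]
```

>>> {"name": "drive_tool", "arguments": {
  "plan": [
    [[-0.62,-1,0],[0,0,0],1],
    [[-0.62,-1,0],[0,0,0],1],
    [[-0.62,-1,0],[0,0,0],1],
    [[-0.62,-1,0],[0,0,0],1],
    [[-0.62,-1,0],[0,0,0],1],
    [[-0.62,-1,0],[0,0,0],1],
    [[-0.31,-0.37,0],[0,0,0],1],
    [[0,0,0],[0,0,0],1],
    [[0,0,0],[0,0,0],1],
    [[0,0,0],[0,0,0],1]
  ]
}}

```text
time: 18.7
position: [0.4543, -0.2748, 0.2411]
tool_rot: [[-0.808, 0.589, -0.0], [0.589, 0.808, 0.0], [0.0, 0.0, -1.0]]
force: [0.8, -0.3, -0.8]
opening: 0.0877
grasp_force: 0.0
```

Run:
```python
from h import *
s=bot.sense(); print(s["time"],s["position"])
im,P=cloud("wrist"); cv2.imwrite("pics/w5.png",im); A=P.reshape(-1,3)
for z0,z1 in((.09,.11),(.012,.034)):
    m=(np.hypot(A[:,0]-.454,A[:,1]+.275)<.045)&(A[:,2]>z0)&(A[:,2]<z1)
    print(m.sum(),cv2.minAreaRect(A[m,:2].astype(np.float32)*1000),A[m].mean(0))
go((.454,-.2745,.083),53.8)
```

```text
18.7 [ 0.45426116 -0.27476767  0.24108244]
614 ((453.67999267578125, -274.46112060546875), (24.150524139404297, 24.677841186523438), 54.24370193481445) [ 0.45280614 -0.2741623   0.09929717]
766 ((452.990234375, -274.6142883300781), (53.768760681152344, 34.45671844482422), 55.93455123901367) [ 0.44981246 -0.27176759  0.0251857 ]
turn [ 0.     -0.      0.0003] deg [ 0.  -0.   0.1] shift [0.02 0.01 7.91]
```

View pics/w5.png

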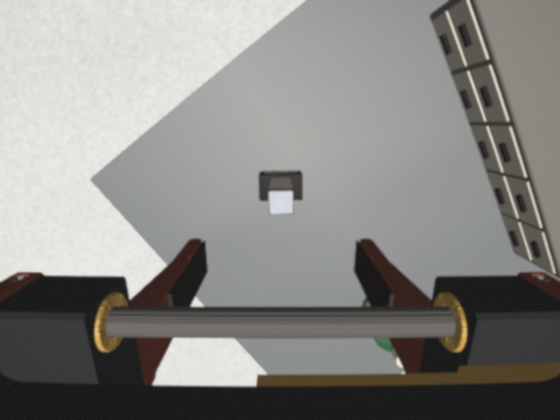

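The lamp's handle is centred between the jaws at (281,202), with the hood parallel to the jaw line. I'll descend and grip it.

>>> {"name": "drive_tool", "arguments": {
  "plan": [
    [[0.02,0,0.8],[0,0,-0.0005],1],
    [[0,0,1],[0,0,0],1],
    [[0,0,1],[0,0,0],1],
    [[0,0,1],[0,0,0],1],
    [[0,0,1],[0,0,0],1],
    [[0,0,1],[0,0,0],1],
    [[0,0,0.8],[0,0,0],1],
    [[0,0,0.7],[0,0,0],1],
    [[0,0,0.4],[0,0,0],1],
    [[0,0,0.2],[0,0,0],1],
    [[0,0,0],[0,0,0],1],
    [[0,0,0],[0,0,0],1]
  ],
  "grip_force": 25
}}

```text
time: 20.25
position: [0.4543, -0.2757, 0.0836]
tool_rot: [[-0.809, 0.587, 0.001], [0.587, 0.809, -0.001], [-0.001, -0.0, -1.0]]
force: [0.3, 0.3, 0.4]
opening: 0.088
grasp_force: 0.0
```

>>> {"name": "drive_tool", "arguments": {
  "plan": [
    [[0,0,0],[0,0,0],0.5],
    [[0,0,0],[0,0,0],0.3],
    [[0,0,0],[0,0,0],0.15],
    [[0,0,0],[0,0,0],0.1],
    [[0,0,0],[0,0,0],0.1],
    [[0,0,0],[0,0,0],0.1],
    [[0,0,0],[0,0,0],0.1],
    [[0,0,0],[0,0,0],0.1]
  ]
}}

```text
time: 21.25
position: [0.4539, -0.2753, 0.083]
tool_rot: [[-0.809, 0.587, -0.0], [0.587, 0.809, 0.0], [0.0, -0.0, -1.0]]
force: [0.3, 0.1, -0.3]
opening: 0.0241
grasp_force: 25.0
```

>>> {"name": "drive_tool", "arguments": {
  "plan": [
    [[0,0,-0.3],[0,0,0],0.1],
    [[0,0,-0.6],[0,0,0],0.1],
    [[0,0,-0.9],[0,0,0],0.1],
    [[0,0,-1],[0,0,0],0.1],
    [[0,0,-1],[0,0,0],0.1],
    [[0,0,-1],[0,0,0],0.1],
    [[0,0,-1],[0,0,0],0.1],
    [[0,0,-1],[0,0,0],0.1],
    [[0,0,-0.8],[0,0,0],0.1],
    [[0,0,-0.4],[0,0,0],0.1],
    [[0,0,0],[0,0,0],0.1]
  ]
}}

```text
time: 22.62
position: [0.4541, -0.2755, 0.2436]
tool_rot: [[-0.809, 0.587, 0.001], [0.587, 0.809, -0.001], [-0.001, -0.0, -1.0]]
force: [1.2, 0.1, -1.5]
opening: 0.0238
grasp_force: 25.0
```

>>> {"name": "drive_tool", "arguments": {
  "plan": [
    [[0,0,0],[0,0,-0.0257],0.1],
    [[0,0,0],[0,0,-0.0257],0.1],
    [[0,0,0],[0,0,-0.0257],0.1],
    [[0,0,0],[0,0,-0.0257],0.1],
    [[0,0,0],[0,0,-0.0256],0.1],
    [[0,0,0],[0,0,-0.0255],0.1],
    [[0,0,0],[0,0,0],0.1],
    [[0,0,0],[0,0,0],0.1]
  ]
}}

```text
time: 23.62
position: [0.4537, -0.2752, 0.2426]
tool_rot: [[-0.944, -0.33, -0.001], [-0.33, 0.944, 0.001], [0.001, 0.001, -1.0]]
force: [-0.4, 0.7, -1.6]
opening: 0.0241
grasp_force: 25.0
```

Run:
```python
from h import *
s=bot.sense(); print(s["time"],s["position"],s["opening"])
# chip from board centre, averaged top/wrist estimates and commanded release pose
b=np.array([.4922,.2498]); a=np.radians(19.35); c=b+.025*np.array([np.cos(a),np.sin(a)]); print(c)
go((*c,.243),109.35)
```

```text
23.625 [ 0.45368737 -0.27518584  0.24257284] 0.0240771820041532
[0.5157878  0.25808345]
turn [ 0.0001 -0.0001 -0.0002] deg [ 0.  -0.  -0.1] shift [-1.176e+01  2.413e+01 -2.000e-02]
```

>>> {"name": "drive_tool", "arguments": {
  "plan": [
    [[-0.25,0.5,0],[0,0,0],0.1],
    [[-0.45,0.92,0],[0,0,0],0.1],
    [[-0.45,0.92,0],[0,0,0],0.1],
    [[-0.45,0.92,0],[0,0,0],0.1],
    [[-0.45,0.92,0],[0,0,0],0.1],
    [[-0.45,0.92,0],[0,0,0],0.1],
    [[-0.45,0.92,0],[0,0,0],0.1],
    [[-0.45,0.92,0],[0,0,0],0.1],
    [[-0.45,0.92,0],[0,0,0],0.1],
    [[-0.45,0.92,0],[0,0,0],0.1],
    [[-0.45,0.92,0],[0,0,0],0.1],
    [[-0.45,0.92,0],[0,0,0],0.1]
  ]
}}

```text
time: 25.12
position: [0.4811, -0.0386, 0.2432]
tool_rot: [[-0.943, -0.334, 0.0], [-0.334, 0.943, -0.0], [-0.0, -0.0, -1.0]]
force: [0.4, 0.4, -2.1]
opening: 0.0237
grasp_force: 25.0
```

>>> {"name": "drive_tool", "arguments": {
  "plan": [
    [[-0.45,0.92,0],[0,0,0],0.1],
    [[-0.45,0.92,0],[0,0,0],0.1],
    [[-0.45,0.92,0],[0,0,0],0.1],
    [[-0.45,0.92,0],[0,0,0],0.1],
    [[-0.45,0.92,0],[0,0,0],0.1],
    [[-0.45,0.92,0],[0,0,0],0.1],
    [[-0.45,0.92,0],[0,0,0],0.1],
    [[-0.45,0.92,0],[0,0,0],0.1],
    [[-0.45,0.92,0],[0,0,0],0.1],
    [[-0.45,0.92,0],[0,0,0],0.1],
    [[-0.45,0.92,0],[0,0,0],0.1],
    [[-0.45,0.92,0],[0,0,0],0.1]
  ]
}}

```text
time: 26.62
position: [0.5094, 0.2052, 0.2431]
tool_rot: [[-0.943, -0.333, -0.0], [-0.333, 0.943, -0.0], [0.0, -0.0, -1.0]]
force: [-0.3, -0.9, -2.2]
opening: 0.0241
grasp_force: 25.0
```

>>> {"name": "drive_tool", "arguments": {
  "plan": [
    [[-0.45,0.92,0],[0,0,0],0.1],
    [[-0.45,0.92,0],[0,0,0],0.1],
    [[-0.31,0.6,0],[0,0,0],0.1],
    [[0,0,0],[0,0,0],0.1],
    [[0,0,0],[0,0,0],0.1],
    [[0,0,0],[0,0,0],0.1]
  ]
}}

```text
time: 27.38
position: [0.5162, 0.2571, 0.243]
tool_rot: [[-0.943, -0.332, -0.0], [-0.332, 0.943, -0.0], [0.0, -0.0, -1.0]]
force: [-0.6, -0.8, -1.3]
opening: 0.0238
grasp_force: 25.0
```

Run:
```python
from h import *
s=bot.sense(); print(s["time"],s["position"],s["opening"]); go((.5158,.2581,.243),109.35)
im,P=cloud("wrist"); si,S=cloud("side"); cv2.imwrite("pics/w6.png",np.hstack([im[:,100:460],cv2.resize(si[60:260,130:330],(420,420))]))
tool=lambda A:(A-s["position"])@s["tool_rot"]
for A,n in((P,'w'),(S,'s')):
    A=A.reshape(-1,3); A=A[~np.isnan(A[:,0])]; L=tool(A)*1000
    m=(abs(L[:,0])<40)&(abs(L[:,1])<45)&(L[:,2]>54)&(L[:,2]<90)
    B=L[m]; print(n,"hood in tool mm",m.sum(),np.percentile(B,[1,99],axis=0).round(1) if m.sum() else'')
    q=(abs(L[:,0])<90)&(abs(L[:,1])<50)&(A[:,2]>.064)&(A[:,2]<.0725)
    if q.sum(): print("board in tool",q.sum(),np.percentile(L[q],[.5,99.5],axis=0).round(1))
```

```text
27.375 [0.51616194 0.25706308 0.24303404] 0.023774478834689448
turn [-0.0001 -0.0001  0.0001] deg [-0.  -0.   0.1] shift [-0.    0.05  0.  ]
w hood in tool mm 2016 [[ -3.9 -26.6  55.2]
 [ 18.6  26.2  79.5]]
board in tool 3248 [[ -4.8 -26.6 170.6]
 [ 68.7  28.8 176.6]]
s hood in tool mm 267 [[-16.7 -29.6  54.3]
 [ 16.5  24.2  80.6]]
board in tool 380 [[-22.5 -29.3 170.6]
 [ 67.9  29.1 178.7]]
```

View pics/w6.png

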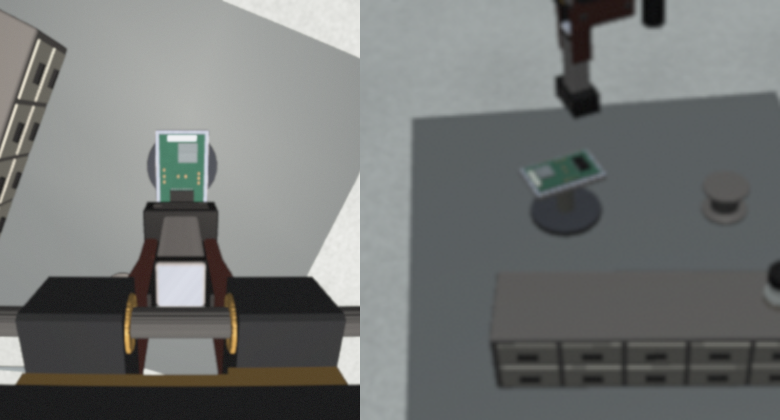

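The lamp is over the chip end and aligned with the board. The hood in the left panel spans columns 144–217, and the board spans 154–210. Relative measurements ask for about −2.5 mm in x and +1.5 mm in y. I'll descend part-way and recheck.

>>> {"name": "drive_tool", "arguments": {
  "plan": [
    [[-0.12,0.07,0.2],[0,0,0],0.1],
    [[0,0,0.6],[0,0,0],0.1],
    [[0,0,0.6],[0,0,0],0.1],
    [[0,0,0.6],[0,0,0],0.1],
    [[0,0,0.5],[0,0,0],0.1],
    [[0,0,0.4],[0,0,0],0.1],
    [[0,0,0.3],[0,0,0],0.1],
    [[0,0,0.2],[0,0,0],0.1],
    [[0,0,0],[0,0,0],0.1],
    [[0,0,0],[0,0,0],0.1],
    [[0,0,0],[0,0,0],0.1]
  ]
}}

```text
time: 28.85
position: [0.5182, 0.2599, 0.1754]
tool_rot: [[-0.943, -0.333, 0.001], [-0.333, 0.943, 0.0], [-0.001, -0.0, -1.0]]
force: [-0.2, 0.2, -1.1]
opening: 0.0242
grasp_force: 25.0
```

```bash
cat > m.py <<'E'
from h import *
s=bot.sense(); print(s["time"],s["position"],s["opening"])
tool=lambda A:(A-s["position"])@s["tool_rot"]
for n in("wrist","side"):
    im,A=cloud(n); cv2.imwrite(f"pics/{n}_{s['time']:.2f}.png",im)
    A=A.reshape(-1,3); A=A[~np.isnan(A[:,0])]; L=tool(A)*1000
    m=(abs(L[:,0])<40)&(abs(L[:,1])<45)&(L[:,2]>54)&(L[:,2]<84); B=L[m]
    print(n,"hood",m.sum(),np.percentile(B,[1,99],axis=0).round(1).tolist(),cv2.minAreaRect(B[:,:2].astype(np.float32)))
    q=(abs(L[:,0])<90)&(abs(L[:,1])<40)&(A[:,2]>.064)&(A[:,2]<.0725); C=L[q]
    print("board",q.sum(),np.percentile(C,[.5,99.5],axis=0).round(1).tolist(),cv2.minAreaRect(C[:,:2].astype(np.float32)))
    r=q&(L[:,0]>22)&(L[:,0]<60); print("width part",np.percentile(L[r,1],[.5,99.5]).round(1),"z",np.median(A[r,2]).round(4))
E
python3 m.py
```

```text
28.85 [0.51824421 0.25992275 0.17538567] 0.02424833602455111
wrist hood 2016 [[-3.9, -26.6, 55.0], [18.7, 26.1, 79.8]] ((5.576694488525391, -0.2783946990966797), (26.541873931884766, 53.97768783569336), 0.10365015268325806)
board 4636 [[12.3, -28.6, 102.9], [72.6, 26.7, 109.0]] ((42.06501770019531, -1.0493526458740234), (56.218875885009766, 61.017234802246094), 89.97489166259766)
width part [-28.6  26.7] z 0.0699
side hood 228 [[-16.9, -29.8, 54.1], [16.6, 25.0, 81.2]] ((-0.3128528594970703, -2.4671249389648438), (56.33852005004883, 34.74433898925781), 89.75383758544922)
board 352 [[-18.4, -31.0, 102.9], [71.1, 28.7, 111.2]] ((26.137752532958984, -1.04888916015625), (90.489013671875, 61.049652099609375), 1.190317988395691)
width part [-30.8  27.4] z 0.0707
```

>>> {"name": "drive_tool", "arguments": {
  "plan": [
    [[0.05,-0.01,0.1],[0,0,0],0.1],
    [[0,0,0.15],[0,0,0],0.1],
    [[0,0,0.1],[0,0,0],0.1],
    [[0,0,0.06],[0,0,0],0.1],
    [[0,0,0],[0,0,0],0.1],
    [[0,0,0],[0,0,0],0.1],
    [[0,0,0],[0,0,0],0.1],
    [[0,0,0],[0,0,0],0.1]
  ]
}}

```text
time: 29.95
position: [0.5172, 0.2594, 0.1669]
tool_rot: [[-0.943, -0.333, 0.0], [-0.333, 0.943, -0.0], [-0.0, -0.0, -1.0]]
force: [-0.7, -0.1, -1.1]
opening: 0.0236
grasp_force: 25.0
```

```bash
python3 m.py; python3 -c "
import cv2,glob
f=sorted(glob.glob('pics/side_*.png'))[-1]; cv2.imwrite('pics/fin.png',cv2.resize(cv2.imread(f)[60:240,150:350],(660,594),interpolation=cv2.INTER_CUBIC))"
```

```text
29.95 [0.51718557 0.25935597 0.16688953] 0.023571914359196953
wrist hood 2007 [[-3.9, -26.6, 55.2], [18.6, 26.1, 79.6]] ((5.460177421569824, -0.18215179443359375), (54.09400939941406, 26.802169799804688), 89.87030029296875)
board 4675 [[14.4, -28.5, 94.5], [71.1, 26.9, 100.5]] ((42.01860046386719, -0.6983661651611328), (56.20121765136719, 58.27756118774414), 89.98652648925781)
width part [-28.3  26.9] z 0.0699
side hood 237 [[-17.8, -29.9, 54.4], [16.4, 25.3, 80.1]] ((-0.8328056335449219, -2.1762657165527344), (56.54501724243164, 35.02122116088867), 88.72221374511719)
board 334 [[-19.1, -30.9, 94.4], [69.7, 27.4, 102.8]] ((24.592771530151367, -1.066415786743164), (90.22560119628906, 60.13606643676758), 0.15140536427497864)
width part [-30.7  27.3] z 0.0707
```

View pics/fin.png

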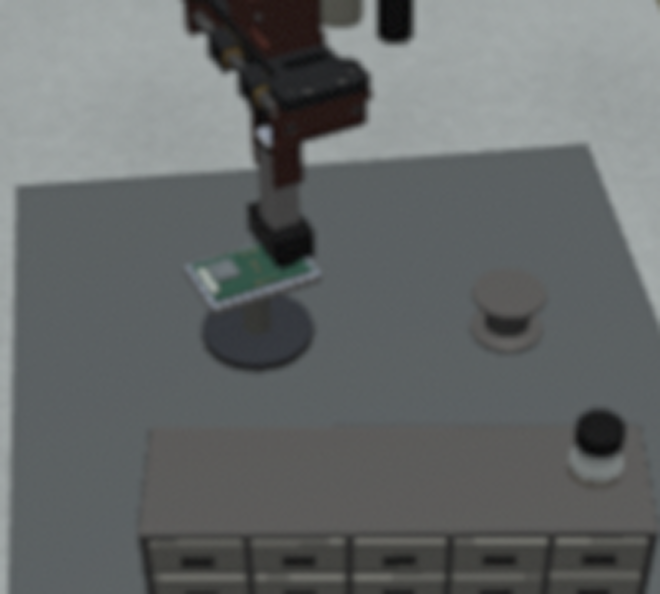

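The final view shows the lamp upright with its hood at (283,232), just above the chip end of the level board. It is centred within about 1 mm with a gap of about 10 mm, and the jar and spool haven't moved.

```bash
python3 -c "
from h import *
print(workorder.sign_off())"
```

```text
the job is handed in; nothing more can be done
None
```

The board is set level and centred on the holder's bar, and the lamp is held upright about 10 mm above the chip, centred to within about 1 mm and aligned; I handed the job in at about 30 s, and no verdict came back.

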